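# Seat a keyed specimen turntable in an abrasion tester and hold it home

### The job

Load the abrasion tester: take the turntable with the blue specimen out of the white rack by its hexagonal clamp nut, lower its keyed stem into the bore of the tester's dark drive plate, and turn it until the key drops into the keyway, without ramming it. Then push it down against the spring ejector until the turntable sits flush on the drive plate, and finish like that: still gripping the nut and pressing the turntable home, so that a colleague can tighten the set screw. Leave the other things where they are.

Things in the scene. Friction and masses are not known exactly. Their poses are not given: they have to be found in the camera images.
- turntable: Specimen turntable to be fitted, about 0.42 kg, upright in one hole of the rack. Origin: on its axis at the disc's underside, which rests on the rack's top; z up, x towards the key. Aluminium disc 96 mm across, 6 mm thick; red lug on its rim at +x, 9 mm wide, to 54 mm from the axis, right above the key. On it the blue specimen, 76 mm across, z 6 to 9 mm, and a 36 mm washer, z 9 to 12 mm.
- turntable_nut (a point): Point on the turntable's axis inside its steel hexagonal clamp nut, 36 mm above the disc's underside: the place to grip. The nut is rigid with the turntable, 26 mm across flats, 30 mm over corners, from 12 to 54 mm above the disc's underside; its flats face 0, 60, 120, 180, 240 and 300 degrees from the turntable's x. Axes as the turntable's.
- turntable_stem (a point): Lower end of the turntable's steel stem, on its axis, 42 mm below the disc's underside. The stem is 18 mm in diameter; its last 6 mm are a cone that narrows to 12 mm. Axes as the turntable's.
- turntable_key (a point): Lower end of the brass key on the +x side of the stem, at its outer face: 13.5 mm from the axis, 28 mm below the disc's underside (so the stem's last 14 mm have no key). The key is 6 mm wide and runs up to the disc; its lowest 2.5 mm taper to 4 mm wide. Axes as the turntable's.
- drive_plate: Dark round plate, 120 mm across, on the tester; level top 124 mm above the bench. Origin: centre of the bore's mouth, at the plate's top; z up, x towards the keyway, marked by a yellow radial line. Bore 20 mm in diameter; keyway 8 mm wide, to 14.5 mm from the axis, open at the top, full depth. Its angle varies; the gearbox holds it (1.5 N m to turn it). The stem is home when 42 mm deep, disc on plate.
- ejector (a joint): Spring ejector pin in the bore, 12 mm across: 0 m when free, about 0.010 m pressed down when the turntable is home. A stem without its key in the keyway stops 14 mm deep; with it, it meets the pin 32 mm deep. The pin pushes up with 8 N there and 12 N at home, and lifts the turntable again if it is let go.
- tester: Rotary abrasion tester, cream and blue, fixed. Origin: centre of its underside; front panel to -x. Housing 300 (x) by 340 (y) mm, deck 110 mm high. Drive plate's axis at x = -40 mm, y = 0. At the rear a bridge (x 80 to 130 mm, y within 100 mm, 155 mm above the bench) carries two raised arms at y = -78 and +78 mm that lean back, to x = 230 mm and 280 mm above the bench.
- rack: White plastic rack, fixed, 244 mm (x) by 112 mm (y) and 65 mm high, with two plain round holes 34 mm wide and 55 mm deep on its x axis, 58 mm either side of the middle. Origin: centre of its underside.
- spare_turntable: A second turntable of the same make and size, with a worn brown specimen, in the rack's other hole; not to be moved. Origin and axes as the turntable's.
- wheel_1: Grey abrasive wheel lying flat on the tester's deck, 52 mm across, 13 mm high; leave alone. Origin: centre of its underside.
- wheel_2: Brown abrasive wheel lying flat on the bench, 52 mm across, 13 mm high; leave alone. Origin: centre of its underside.
- caliper: Digital caliper lying flat, 235 mm long (x), 18 mm high at its black head; leave alone. Origin on the bench under the head's end of the beam.
- hex_key: Small dark L-shaped hex key, 75 mm long, lying on a front corner of the tester's deck; leave alone. Origin: under the middle of its long arm.
- dust_brush: Dusting brush lying on the bench; leave alone. Origin under its middle.
- load_weight: Brass accessory weight, 42 mm across, 41 mm high, standing on the tester's deck; leave alone. Origin: centre of its underside.
- wipes_jar: White jar with a blue cap, 64 mm across, 75 mm high, standing on the bench; leave alone. Origin: centre of its underside.
There are look-alikes about, which are no part of the job. What is shaped like the turntable but green or turquoise is not meant.

How it is judged:
By the outcome, as a careful person would: the job done as asked, in the order asked, and still so for the second after the job is handed in, while the arm keeps its last pose, push and grip.
It also fails if it takes over 42 s, if anything falls off the work surface, if the arm or the gripper's body presses on something with over 40 N, if the wrist force passes 120 N, or if a joint passes its speed limit or range.

### The arm

A 6-joint arm with a two-finger parallel gripper is mounted at the origin on the work surface. World frame = base frame: x ahead of the robot, y to its left, z up, the work surface at z = 0. Lengths are in m, angles in rad, forces in N, time in s.
With the tool pointing down it reaches from about 0.3 to 0.85 m from the base axis. Payload 5.4 kg.
Tool frame: the origin (TCP) lies midway between the tips of the shut fingers; the grasp point (between the pads) lies 19 mm behind it; z points along the fingers, y is the line along which they close (so a half turn about z gives the same grasp; the last joint's range is limited). The gripper opens to 85 mm and grips with 20 to 120 N. Pads are 22 mm wide; open, the fingers measure 114 mm over their backs; the gripper's body (76 mm by 85 mm) begins 54 mm behind the grasp point. The pads swing forward as they close: fully open they stand 13 mm farther back than shut.
Start: joints at [1.061, 0.158, 1.597, -0, 1.386, -0.21], TCP at [0.17, 0.549, 0.231] pointing down, gripper open.
Joint ranges: [-2.91, 2.91], [-0.94, 2.29], [0.18, 2.7], [-1.29, 4.43], [0.17, 2.64], [-3, 3]. Speed limits (rad/s): [2.57, 2.57, 3.14, 3.14, 3.14, 3.14].

### API

Orientations are given as a 3x3 rotation matrix whose columns are the frame's x, y, z axes.
In Python, from rig import arm gives the robot as it stands.
- The arm moves only by the tool arm_command, never from a script. Its argument "motion" is a list of rows, each an object of numbers: "dx", "dy", "dz": the shift along the tool's x, y, z in m; "rx", "ry", "rz": the turn, a rotation vector about the tool's x, y, z in degrees. In form: [{"dx": .., "dy": .., "dz": .., "rx": .., "ry": .., "rz": ..}, ...]. A call has 1 to 12 rows; each row shifts and turns the commanded pose from where the row before left it, along the tool's axes as they then stand; what a row does not reach is not made up. A row lasts 1/8 s, in which the tool goes at most 62.5 mm and 10.7 degrees, less where a joint would pass 70% of its speed; a pose out of reach is approached as far as the arm can. A call with a gripper value outside its range is refused whole. "gripper" is the closure, from -1 (fully open) to 1 (shut), so that 0 is half open, set as the call begins (left out, the last holds). The fingers move at their own pace and stop on an object; "squeeze" is the grip in N (left out, the last holds). Time passes only in rows, so rows that do not move let the fingers close. It gives the time, the measured TCP pose, the force, the opening and the grip force at its end, in the units of the state.
- arm.get_obs(): the state, without advancing time (a new reading comes with each control period).
- arm.snapshot(name): name is "scene" or "side" or "wrist"; returns the picture (400x640x3 uint8, red, green, blue); there is no depth.
- arm.camera_params(name): a dict with "K" (3x3 intrinsics, pixels), "k1" (the pictures are not rectified: a ray, as slopes to the right and down, at radius r is drawn at 1 + k1 r^2 times it, then the intrinsics apply), "R" (3x3) and "t" (3): a world point X has camera coordinates R X + t. Camera axes: x right, y down, z forward; pixel columns grow to the right and rows downward; lengths in m; the calibration is good to about 2 mm. A picture is of the moment at which its call begins: read the wrist's pose just before it. camera_params takes no time and is no camera call; for the wrist camera it gives the pose at the moment of the call.
- arm.sign_off(): hands the job in; it is judged then, once.
The state is a dict: "t": time; "qpos": joint angles; "joint_vel": joint speeds; "tau": joint torques, N m; "tcp_pos": TCP position; "ee_rot": TCP orientation; "contact_force": force on the tool from outside, world axes, zero at the start; "torque": the same for the moment, N m; "opening": opening from 0.0 (shut) to 1.0 (fully open); "grip_force": force on a finger pad.
Only numpy, scipy, OpenCV 4.12 (cv2) and the standard library are available. Lean on these libraries where they do the work, as an engineer would, in place of code of your own. Each camera call takes 0.05 s, during which the arm holds its last target. There are 200 camera calls.

## Working session

There is one attempt and no reset: what is moved stays moved. The work goes in short steps, Python scripts to look and compute and a tool call to move; the robot and the scene stay as the last step left them, time stands still between calls to the robot, and variables do not carry over. Pictures are saved under pics/ and viewed, at most 10 in all, crops included, and the job is handed in when it is done.

Besides the shell and the picture viewer there is one more tool, called as name([rows], argument=value, ...), one row to a line, values as JSON. arm_command: Moves the arm, as the interface text tells. Its arguments: {"type":"object","properties":{"motion":{"type":"array","items":{"type":"object","properties":{"dx":{"type":"number"},"dy":{"type":"number"},"dz":{"type":"number"},"rx":{"type":"number"},"ry":{"type":"number"},"rz":{"type":"number"}}}},"gripper":{"type":"number"},"squeeze":{"type":"number"}},"required":["motion"]}

```bash
mkdir -p pics; ls
python3 - <<'E'
from rig import arm
import cv2,numpy as np
o=arm.get_obs();print(o['t'],o['tcp_pos'],o['ee_rot'],o['opening'])
a=arm.snapshot("scene");b=arm.snapshot("side")
cv2.imwrite('pics/scene0.png',a[:,:,::-1]);cv2.imwrite('pics/side0.png',b[:,:,::-1])
for n in("scene","side","wrist"):print(n,arm.camera_params(n))
E
```

```text
pics
0.0 [0.16952407 0.54880672 0.23030099] [[-9.55404038e-01  2.95300329e-01 -9.16382329e-04]
 [ 2.95301499e-01  9.55402676e-01 -1.65881973e-03]
 [ 3.85664118e-04 -1.85545214e-03 -9.99998204e-01]] 1.0016262848472668
scene {'K': array([[492.37944722,   0.        , 314.26798418],
       [  0.        , 492.37944722, 196.96416025],
       [  0.        ,   0.        ,   1.        ]]), 'k1': -0.050321183817201215, 'R': array([[ 0.31251904,  0.94991019,  0.00157235],
       [ 0.60709451, -0.19845956, -0.76944789],
       [-0.73059435,  0.24142168, -0.63870766]]), 't': array([-0.03868102, -0.26481549,  1.7891399 ])}
side {'K': array([[373.08990681,   0.        , 322.8901785 ],
       [  0.        , 373.08990681, 198.9370651 ],
       [  0.        ,   0.        ,   1.        ]]), 'k1': -0.06877133680886334, 'R': array([[-0.91271756, -0.40852442, -0.00737909],
       [-0.26777135,  0.61169559, -0.74439708],
       [ 0.30861814, -0.67744838, -0.66769644]]), 't': array([0.41998311, 0.27900999, 0.78396664])}
wrist {'K': array([[280.2090057 ,   0.        , 319.54132192],
       [  0.        , 280.2090057 , 200.76277064],
       [  0.        ,   0.        ,   1.        ]]), 'k1': -0.03947521342695617, 'R': array([[ 0.29502016,  0.95548899, -0.00197511],
       [ 0.92217528, -0.28419179,  0.26235049],
       [ 0.25011169, -0.07922008, -0.96497063]]), 't': array([-0.57379597, -0.03323055,  0.37919478])}
```

View pics/scene0.png

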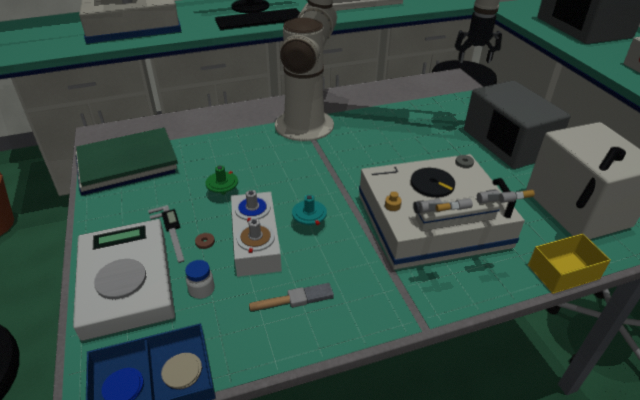

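View pics/side0.png

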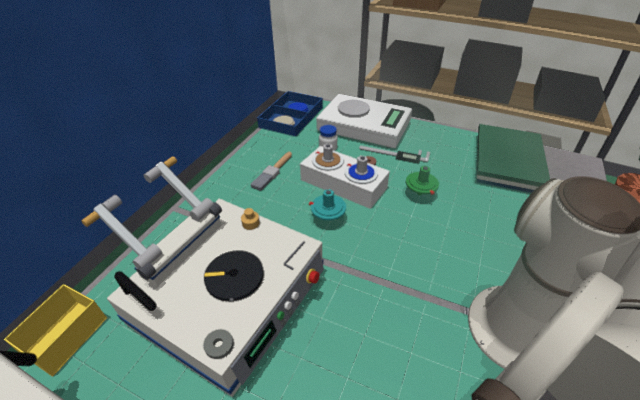

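```bash
cat > h.py <<'E'
import cv2,numpy as np
def ray(c,p):
    K=c['K'];u=np.array([(p[0]-K[0,2])/K[0,0],(p[1]-K[1,2])/K[1,1]]);s=u.copy()
    for _ in range(20): s=u/(1+c['k1']*(s@s))
    R,t=np.array(c['R']),np.array(c['t']);d=R.T@np.r_[s,1];return -R.T@t,d/np.linalg.norm(d)
def onz(c,p,z):
    o,d=ray(c,p);return o+d*(z-o[2])/d[2]
def tri(c1,p1,c2,p2):
    o1,d1=ray(c1,p1);o2,d2=ray(c2,p2)
    s=np.linalg.lstsq(np.c_[d1,-d2],o2-o1,rcond=None)[0]
    a,b=o1+s[0]*d1,o2+s[1]*d2;return (a+b)/2,np.linalg.norm(a-b)
def proj(c,X):
    x=np.array(c['R'])@X+c['t'];s=x[:2]/x[2];s=s*(1+c['k1']*(s@s));return s*c['K'][0,0]+c['K'][:2,2]
def mask(im,lo,hi,roi=None):
    h=cv2.cvtColor(im,cv2.COLOR_RGB2HSV);m=cv2.inRange(h,np.array(lo),np.array(hi))
    if roi:
        z=np.zeros_like(m);x0,y0,x1,y1=roi;z[y0:y1,x0:x1]=m[y0:y1,x0:x1];m=z
    return m
def hullell(m):
    c=max(cv2.findContours(m,cv2.RETR_EXTERNAL,cv2.CHAIN_APPROX_NONE)[0],key=cv2.contourArea)
    return cv2.fitEllipse(cv2.convexHull(c))
def cen(m): 
    y,x=np.nonzero(m);return np.array([x.mean(),y.mean()]),len(x)
E
python3 - <<'E'
from rig import arm
from h import *
C={n:arm.camera_params(n) for n in('scene','side')}
I={'scene':cv2.imread('pics/scene0.png')[:,:,::-1].copy(),'side':cv2.imread('pics/side0.png')[:,:,::-1].copy()}
bl=dict(scene=(225,185,285,225),side=(335,150,395,195));br=dict(scene=(230,215,285,258),side=(305,140,350,175))
dk=dict(scene=(405,160,462,202),side=(195,240,270,308))
P={}
for n in C:
    e=hullell(mask(I[n],(105,120,60),(130,255,255),bl[n]));f=hullell(mask(I[n],(5,60,40),(20,255,230),br[n]))
    d=hullell(mask(I[n],(0,0,0),(180,255,60),dk[n]))
    y=mask(I[n],(18,120,100),(32,255,255),dk[n])
    P[n]=[e[0],f[0],d[0]]
    print(n,e,f,d,cen(y))
    ys,xs=np.nonzero(y)
    print('line on z=.124',[onz(C[n],q,.124)[:2].round(4) for q in zip(xs,ys)][::12])
for i,nm in enumerate(['blue','brown','plate']):print(nm,tri(C['scene'],P['scene'][i],C['side'],P['side'][i]))
for n in C: print(proj(C[n],np.array([.17,.549,.23])))
A=cv2.resize(I['scene'][150:270,190:340],None,fx=2.6,fy=2.6,interpolation=3);B=cv2.resize(I['side'][130:250,290:440],None,fx=2.6,fy=2.6,interpolation=3)
cv2.imwrite('pics/crop1.png',np.hstack([A,B])[:,:,::-1])
E
```

```text
scene ((251.89395141601562, 206.34915161132812), (17.825992584228516, 27.4183292388916), 84.6710205078125) ((254.97406005859375, 235.64205932617188), (20.481853485107422, 29.3099422454834), 83.66012573242188) ((432.4128723144531, 182.26168823242188), (28.956462860107422, 44.37134552001953), 98.95738983154297) (array([445.52941176, 185.64705882]), 34)
line on z=.124 [array([0.5931, 0.2029]), array([0.6081, 0.2067]), array([0.619 , 0.2125])]
side ((360.9298400878906, 171.35140991210938), (15.493977546691895, 25.367759704589844), 93.91158294677734) ((327.3775634765625, 158.7584991455078), (14.646145820617676, 23.921226501464844), 92.9198226928711) ((233.5799102783203, 275.74932861328125), (48.19825744628906, 59.629127502441406), 70.7588119506836) (array([214.125     , 273.55681818]), 88)
line on z=.124 [array([0.6002, 0.1971]), array([0.6099, 0.2043]), array([0.6234, 0.2132]), array([0.601, 0.203]), array([0.6144, 0.2118]), array([0.592 , 0.2017]), array([0.6073, 0.2113]), array([0.6169, 0.2184])]
blue (array([ 0.470946  , -0.29278714,  0.0710853 ]), np.float64(0.0026413903996770163))
brown (array([ 0.5847825 , -0.31042136,  0.07146654]), np.float64(0.0026213118632536342))
plate (array([0.57501455, 0.19044683, 0.1130435 ]), np.float64(0.002131783624328202))
[472.81136719  64.66372202]
[364.19391765 622.24419133]
```

View pics/crop1.png

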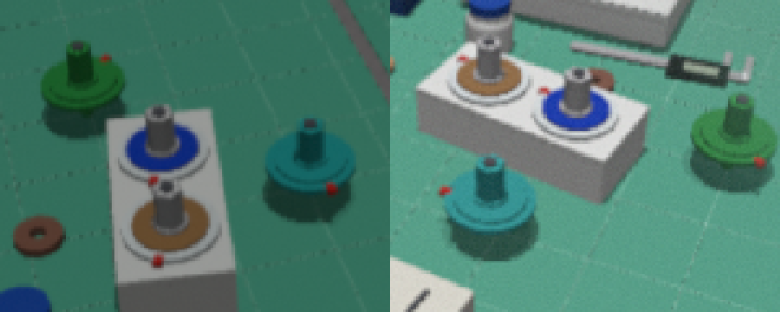

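Candidates in the scene picture: blue (252,206) in the white rack, brown spare (255,236) in the rack, green (222,182) and turquoise (309,212) on the bench. The one meant is the blue one: silver disc, blue specimen, white rack; the crop confirms it, red lug near (248,220). The keyed plate is at (432,182).

Run:
```python
from rig import arm
from h import *
C={n:arm.camera_params(n) for n in('scene','side','wrist')}
I={'scene':cv2.imread('pics/scene0.png')[:,:,::-1].copy(),'side':cv2.imread('pics/side0.png')[:,:,::-1].copy()}
roi=dict(scene=(240,210,262,228),side=(340,155,358,172))
for n in roi:
    h=I[n];r=mask(h,(0,120,80),(6,255,255),roi[n])|mask(h,(174,120,80),(180,255,255),roi[n])
    p,k=cen(r);X=onz(C[n],p,.068);v=X[:2]-[.471,-.293];print(n,p,k,X,np.degrees(np.arctan2(v[1],v[0])),np.linalg.norm(v))
for n,p in (('scene',(432.4,182.3)),('side',(233.6,275.7))):
    c=onz(C[n],p,.124);r=(0,0,0,0)
    y=mask(I[n],(18,120,100),(32,255,255),dict(scene=(405,160,462,202),side=(195,240,270,308))[n]);q,_=cen(y);L=onz(C[n],q,.124);v=L-c
    print(n,c,L,np.degrees(np.arctan2(v[1],v[0])))
w=C['wrist'];o=-w['R'].T@w['t'];ob=arm.get_obs();print('cam in tool',np.array(ob['ee_rot']).T@(o-ob['tcp_pos']),(w['R']@ob['ee_rot']).round(3).tolist())
```

```text
scene [248. 219.] 7 [ 0.51567989 -0.31250563  0.068     ] -23.584348571775966 0.04875204424811974
side [349.         164.33333333] 3 [ 0.51583941 -0.31633845  0.068     ] -27.496512058170403 0.05054954188895519
scene [0.58789392 0.18262824 0.124     ] [0.61183348 0.20917301 0.124     ] 47.95408157834753
side [0.56811151 0.19549132 0.124     ] [0.60736231 0.20741384 0.124     ] 16.896269539634925
cam in tool [ 0.06756077 -0.00018627 -0.14306091] [[0.0, 1.0, 0.0], [-0.965, 0.0, -0.263], [-0.263, -0.0, 0.965]]
```

arm_command([
  {"dx": -0.0358, "dy": -0.0477},
  {"dx": -0.0358, "dy": -0.0477},
  {"dx": -0.0358, "dy": -0.0477},
  {"dx": -0.0358, "dy": -0.0477},
  {"dx": -0.0358, "dy": -0.0477},
  {"dx": -0.0358, "dy": -0.0477},
  {"dx": -0.0358, "dy": -0.0477},
  {"dx": -0.0358, "dy": -0.0477},
  {"dx": -0.0358, "dy": -0.0477},
  {"dx": -0.0358, "dy": -0.0477},
  {"dx": -0.0358, "dy": -0.0477},
  {"dx": -0.0358, "dy": -0.0477},
])

```text
schema error: expected keys dx, dy, dz, rx, ry, rz
```

arm_command([
  {"dx": -0.0358, "dy": -0.0477},
  {"dx": -0.0358, "dy": -0.0477},
  {"dx": -0.0358, "dy": -0.0477},
  {"rz": 9.5},
  {"rz": 9.5},
  {"rz": 9.5},
  {"rz": 9.5},
  {},
])

```text
schema error: expected keys dx, dy, dz, rx, ry, rz
```

arm_command([
  {"dx": -0.0358, "dy": -0.0477, "dz": 0, "rx": 0, "ry": 0, "rz": 0},
  {"dx": -0.0358, "dy": -0.0477, "dz": 0, "rx": 0, "ry": 0, "rz": 0},
  {"dx": -0.0358, "dy": -0.0477, "dz": 0, "rx": 0, "ry": 0, "rz": 0},
  {"dx": -0.0358, "dy": -0.0477, "dz": 0, "rx": 0, "ry": 0, "rz": 0},
  {"dx": -0.0358, "dy": -0.0477, "dz": 0, "rx": 0, "ry": 0, "rz": 0},
  {"dx": -0.0358, "dy": -0.0477, "dz": 0, "rx": 0, "ry": 0, "rz": 0},
  {"dx": -0.0358, "dy": -0.0477, "dz": 0, "rx": 0, "ry": 0, "rz": 0},
  {"dx": -0.0358, "dy": -0.0477, "dz": 0, "rx": 0, "ry": 0, "rz": 0},
  {"dx": -0.0358, "dy": -0.0477, "dz": 0, "rx": 0, "ry": 0, "rz": 0},
  {"dx": -0.0358, "dy": -0.0477, "dz": 0, "rx": 0, "ry": 0, "rz": 0},
  {"dx": -0.0358, "dy": -0.0477, "dz": 0, "rx": 0, "ry": 0, "rz": 0},
  {"dx": -0.0358, "dy": -0.0477, "dz": 0, "rx": 0, "ry": 0, "rz": 0},
])

```text
t: 1.6
tcp_pos: [0.4114, -0.1265, 0.2311]
ee_rot: [[-0.955, 0.296, 0.0], [0.296, 0.955, 0.0], [-0.0, 0.0, -1.0]]
contact_force: [0.3, 0.2, -0.1]
opening: 1.001
grip_force: 0.0
```

arm_command([
  {"dx": -0.0358, "dy": -0.0477, "dz": 0, "rx": 0, "ry": 0, "rz": 0},
  {"dx": -0.0358, "dy": -0.0477, "dz": 0, "rx": 0, "ry": 0, "rz": 0},
  {"dx": -0.0358, "dy": -0.0477, "dz": 0, "rx": 0, "ry": 0, "rz": 0},
  {"dx": 0, "dy": 0, "dz": 0, "rx": 0, "ry": 0, "rz": 9.5},
  {"dx": 0, "dy": 0, "dz": 0, "rx": 0, "ry": 0, "rz": 9.5},
  {"dx": 0, "dy": 0, "dz": 0, "rx": 0, "ry": 0, "rz": 9.5},
  {"dx": 0, "dy": 0, "dz": 0, "rx": 0, "ry": 0, "rz": 9.5},
  {"dx": 0, "dy": 0, "dz": 0, "rx": 0, "ry": 0, "rz": 0},
])

```text
t: 2.6
tcp_pos: [0.4713, -0.2926, 0.2308]
ee_rot: [[-0.573, 0.82, -0.001], [0.82, 0.573, 0.001], [0.001, -0.0, -1.0]]
contact_force: [0.5, -0.4, 0.4]
opening: 0.998
grip_force: 0.0
```

```bash
cat > look.py <<'E'
import sys,json
from rig import arm
from h import *
n=sys.argv[1];c=arm.camera_params('wrist');im=arm.snapshot('wrist')
cv2.imwrite(f'pics/{n}.png',im[:,:,::-1]);o=arm.get_obs()
np.savez(f'pics/{n}.npz',tcp=o['tcp_pos'],rot=o['ee_rot'],**{k:np.array(v) for k,v in c.items()})
E
python3 look.py w1
```

```text
(no output)
```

View pics/w1.png

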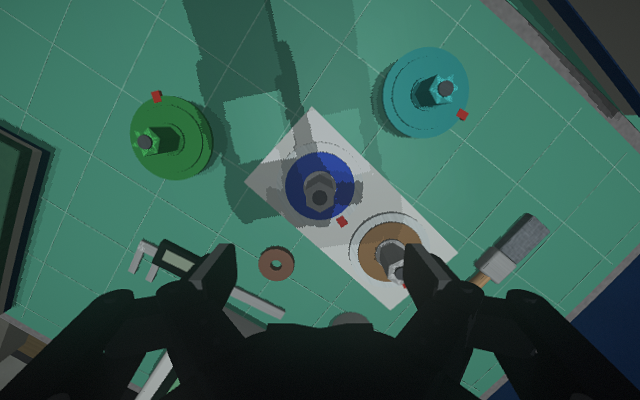

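The wrist view shows the blue specimen at (320,187) with the nut top at (320,197) and its red lug at (342,221); the spare is at (387,250), partly behind the finger.

```bash
cat > meas.py <<'E'
import sys
from h import *
n=sys.argv[1];im=cv2.imread(f'pics/{n}.png')[:,:,::-1].copy();c=dict(np.load(f'pics/{n}.npz'))
roi=tuple(map(int,sys.argv[2:6])) 
m=mask(im,(108,120,40),(130,255,255),roi);e=hullell(m)
B=onz(c,e[0],.074)
r=mask(im,(0,120,80),(8,255,255),roi)|mask(im,(172,120,80),(180,255,255),roi);p,k=cen(r);L=onz(c,p,.071)
v=L-B;print('ell',e,'B',B.round(4),'lug',p,k,L.round(4),'ang',np.degrees(np.arctan2(v[1],v[0])),np.linalg.norm(v[:2]))
print('offset in tool',(c['rot'].T@(B-c['tcp'])).round(4),'yaw',np.degrees(np.arctan2(c['rot'][1,0],c['rot'][0,0])))
E
python3 meas.py w1 270 140 360 235
```

```text
ell ((319.3947448730469, 185.5224609375), (67.24374389648438, 68.7457046508789), 89.08966064453125) B [ 0.4688 -0.2909  0.074 ] lug [341.57352941 221.07352941] 68 [ 0.5137 -0.3109  0.071 ] ang -24.029474439045295 0.04916955799415618
offset in tool [ 0.0028 -0.0011  0.1569] yaw 125.00306707946135
```

arm_command([
  {"dx": 0.003, "dy": -0.001, "dz": 0.03, "rx": 0, "ry": 0, "rz": -1},
  {"dx": 0, "dy": 0, "dz": 0.03, "rx": 0, "ry": 0, "rz": 0},
  {"dx": 0, "dy": 0, "dz": 0, "rx": 0, "ry": 0, "rz": 0},
])

```text
t: 3.02
tcp_pos: [0.4675, -0.2894, 0.1686]
ee_rot: [[-0.587, 0.81, -0.004], [0.81, 0.587, 0.004], [0.006, -0.001, -1.0]]
contact_force: [0.5, -0.1, -0.1]
opening: 0.995
grip_force: 0.0
```

```bash
python3 look.py w2; python3 meas.py w2 250 110 400 255
python3 - <<'E'
from h import *
c1=dict(np.load('pics/w1.npz'));c2=dict(np.load('pics/w2.npz'))
im=cv2.imread('pics/w2.png')[:,:,::-1].copy()
e=hullell(mask(im,(108,120,40),(130,255,255),(250,110,400,255)))
print(tri(c1,(319.4,185.5),c2,e[0]))
# scale-based height of specimen centre
r=76e-3*280.2/max(e[1]);print('depth',r)
cv2.imwrite('pics/w2c.png',cv2.resize(im[90:270,200:440],None,fx=3,fy=3,interpolation=3)[:,:,::-1])
E
```

```text
ell ((320.8016357421875, 205.8976593017578), (81.79474639892578, 85.24696350097656), 88.82585906982422) B [ 0.4686 -0.2907  0.074 ] lug [347.22222222 248.94949495] 99 [ 0.5137 -0.3107  0.071 ] ang -23.933163380415373 0.049343139936155536
offset in tool [-0.0005 -0.0001  0.0967] yaw 125.92238107458651
(array([ 0.46914349, -0.29142978,  0.07085169]), np.float64(1.0175934020876757e-06))
depth 0.24980596522662118
```

View pics/w2c.png

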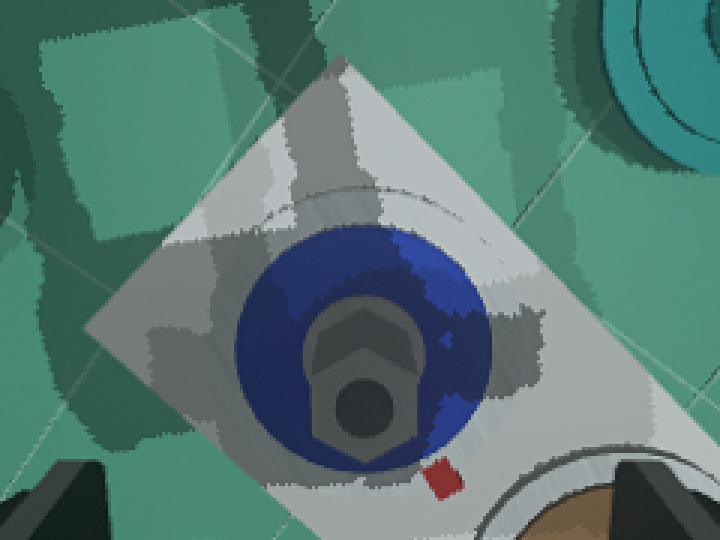

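arm_command([
  {"dx": 0, "dy": 0, "dz": 0.03, "rx": 0, "ry": 0, "rz": 0},
  {"dx": 0, "dy": 0, "dz": 0.03, "rx": 0, "ry": 0, "rz": 0},
  {"dx": 0, "dy": 0, "dz": 0.025, "rx": 0, "ry": 0, "rz": 0},
  {"dx": 0, "dy": 0, "dz": 0, "rx": 0, "ry": 0, "rz": 0},
])

```text
t: 3.58
tcp_pos: [0.4687, -0.2906, 0.086]
ee_rot: [[-0.586, 0.81, -0.001], [0.81, 0.586, 0.001], [0.002, -0.0, -1.0]]
contact_force: [0.3, -0.6, 0.7]
opening: 1.002
grip_force: 0.0
```

arm_command([
  {"dx": 0, "dy": 0, "dz": 0, "rx": 0, "ry": 0, "rz": 0},
  {"dx": 0, "dy": 0, "dz": 0, "rx": 0, "ry": 0, "rz": 0},
  {"dx": 0, "dy": 0, "dz": 0, "rx": 0, "ry": 0, "rz": 0},
  {"dx": 0, "dy": 0, "dz": 0, "rx": 0, "ry": 0, "rz": 0},
  {"dx": 0, "dy": 0, "dz": 0, "rx": 0, "ry": 0, "rz": 0},
  {"dx": 0, "dy": 0, "dz": 0, "rx": 0, "ry": 0, "rz": 0},
  {"dx": 0, "dy": 0, "dz": 0, "rx": 0, "ry": 0, "rz": 0},
  {"dx": 0, "dy": 0, "dz": 0, "rx": 0, "ry": 0, "rz": 0},
], gripper=1, squeeze=80)

```text
t: 4.58
tcp_pos: [0.4698, -0.2915, 0.0875]
ee_rot: [[-0.585, 0.811, 0.002], [0.811, 0.585, -0.001], [-0.002, 0.001, -1.0]]
contact_force: [-1.3, 0.1, 5.7]
opening: 0.295
grip_force: 79.8
```

arm_command([
  {"dx": 0, "dy": 0, "dz": -0.01, "rx": 0, "ry": 0, "rz": 0},
  {"dx": 0, "dy": 0, "dz": -0.02, "rx": 0, "ry": 0, "rz": 0},
  {"dx": 0, "dy": 0, "dz": -0.03, "rx": 0, "ry": 0, "rz": 0},
  {"dx": 0, "dy": 0, "dz": -0.03, "rx": 0, "ry": 0, "rz": 0},
  {"dx": 0, "dy": 0, "dz": -0.04, "rx": 0, "ry": 0, "rz": 0},
  {"dx": 0, "dy": 0, "dz": -0.045, "rx": 0, "ry": 0, "rz": 0},
  {"dx": 0, "dy": 0, "dz": 0, "rx": 0, "ry": 0, "rz": 0},
  {"dx": 0, "dy": 0, "dz": 0, "rx": 0, "ry": 0, "rz": 0},
])

```text
t: 5.58
tcp_pos: [0.4682, -0.2902, 0.2594]
ee_rot: [[-0.585, 0.811, -0.002], [0.811, 0.585, 0.002], [0.003, -0.001, -1.0]]
contact_force: [0.3, 0.8, -5.5]
opening: 0.292
grip_force: 78.8
```

```bash
python3 look.py w3
python3 - <<'E'
from rig import arm
from h import *
o=arm.get_obs();print(o['tcp_pos'],o['contact_force'],o['opening'],o['qpos'])
a=arm.snapshot('scene');b=arm.snapshot('side')
w=cv2.imread('pics/w3.png')
cv2.imwrite('pics/m3.png',np.vstack([w[60:400],]))
cv2.imwrite('pics/scene3.png',a[:,:,::-1]);cv2.imwrite('pics/side3.png',b[:,:,::-1])
A=cv2.resize(a[120:270,190:340],(400,400));B=cv2.resize(b[60:210,280:430],(400,400))
cv2.imwrite('pics/m3.png',np.hstack([A,B])[:,:,::-1])
E
```

```text
[ 0.46796089 -0.28996607  0.25868406] [ 0.35546774 -0.37423872 -4.90869495] 0.28773108050984886 [-7.74244687e-01  8.06934115e-02  1.62753178e+00 -7.89526333e-05
  1.43808651e+00 -1.39946347e+00]
```

View pics/w3.png

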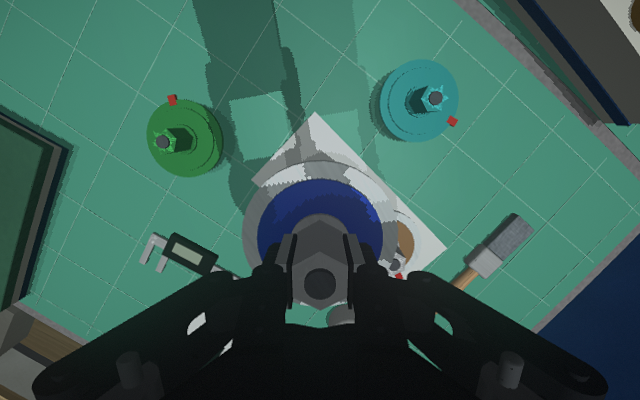

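The wrist view shows the turntable held at the nut (320,285), disc level and clear of the rack; the spare (400,250) hasn't moved.

arm_command([
  {"dx": 0.016, "dy": 0.023, "dz": 0, "rx": 0, "ry": 0, "rz": 0},
  {"dx": 0.0326, "dy": 0.0457, "dz": 0, "rx": 0, "ry": 0, "rz": 0},
  {"dx": 0.0326, "dy": 0.0457, "dz": 0, "rx": 0, "ry": 0, "rz": 0},
  {"dx": 0.0326, "dy": 0.0457, "dz": 0, "rx": 0, "ry": 0, "rz": 0},
  {"dx": 0.0326, "dy": 0.0457, "dz": 0, "rx": 0, "ry": 0, "rz": 0},
  {"dx": 0.0326, "dy": 0.0457, "dz": 0, "rx": 0, "ry": 0, "rz": 0},
  {"dx": 0.0326, "dy": 0.0457, "dz": 0, "rx": 0, "ry": 0, "rz": 0},
  {"dx": 0.016, "dy": 0.023, "dz": 0, "rx": 0, "ry": 0, "rz": 0},
  {"dx": 0, "dy": 0, "dz": 0, "rx": 0, "ry": 0, "rz": 8.7},
  {"dx": 0, "dy": 0, "dz": 0, "rx": 0, "ry": 0, "rz": 8.7},
  {"dx": 0, "dy": 0, "dz": 0, "rx": 0, "ry": 0, "rz": 8.7},
  {"dx": 0, "dy": 0, "dz": 0, "rx": 0, "ry": 0, "rz": 0},
])

```text
t: 7.22
tcp_pos: [0.5948, 0.0811, 0.2597]
ee_rot: [[-0.171, 0.985, -0.003], [0.985, 0.171, 0.0], [0.001, -0.003, -1.0]]
contact_force: [0.1, 0.2, -3.6]
opening: 0.292
grip_force: 79.7
```

```bash
python3 look.py w4
```

```text
(no output)
```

View pics/w4.png

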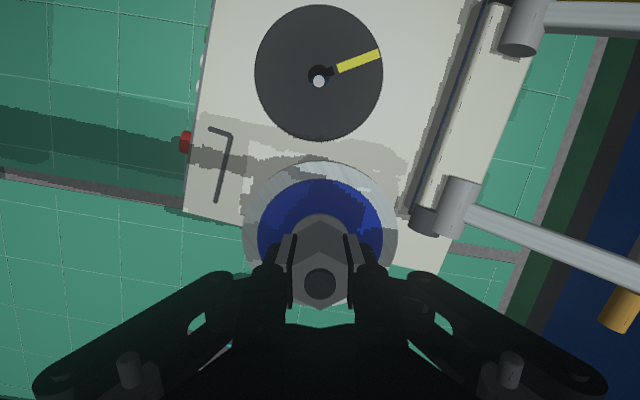

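```bash
cat > plate.py <<'E'
import sys
from h import *
n=sys.argv[1];im=cv2.imread(f'pics/{n}.png')[:,:,::-1].copy();c=dict(np.load(f'pics/{n}.npz'));roi=tuple(map(int,sys.argv[2:6]))
y=mask(im,(22,100,80),(34,255,255),roi)
d=cv2.morphologyEx(mask(im,(0,0,0),(180,255,95),roi)|y,cv2.MORPH_OPEN,np.ones((5,5),np.uint8))
e=hullell(d);P=onz(c,e[0],.124)
ys,xs=np.nonzero(y);L=np.array([onz(c,q,.124)[:2] for q in zip(xs,ys)])
u=np.linalg.svd(L-L.mean(0),full_matrices=False)[2][0];v=L.mean(0)-P[:2];u*=np.sign(u@v)
print('ell',e,'P',P.round(4),'line dir',np.degrees(np.arctan2(u[1],u[0])),'from centre',np.degrees(np.arctan2(v[1],v[0])),'rmin/max',np.linalg.norm(L-P[:2],axis=1).min(),np.linalg.norm(L-P[:2],axis=1).max(),'perp',np.cross(u,v))
print('P-tcp world',(P-c['tcp']).round(4),'in tool',(c['rot'].T@(P-c['tcp'])).round(4),'yaw',np.degrees(np.arctan2(c['rot'][1,0],c['rot'][0,0])))
K=c['K'][0,0]; print('diam',120e-3*K/max(e[1]))
# bore: white pin / dark hole
E
python3 plate.py w4 245 1 395 150 2>&1 | grep -v Warn
```

```text
print('ell',e,'P',P.round(4),'line dir',np.degrees(np.arctan2(u[1],u[0])),'from centre',np.degrees(np.arctan2(v[1],v[0])),'rmin/max',np.linalg.norm(L-P[:2],axis=1).min(),np.linalg.norm(L-P[:2],axis=1).max(),'perp',np.cross(u,v))
ell ((318.12713623046875, 72.63529968261719), (128.2105255126953, 137.15362548828125), 179.92941284179688) P [0.5726 0.1925 0.124 ] line dir 29.674689608426984 from centre 26.04540614755801 rmin/max 0.017693340913598803 0.05834536687898005 perp -0.0024016146383689183
P-tcp world [-0.0223  0.1114 -0.136 ] in tool [ 0.1136 -0.0025  0.1361] yaw 99.88680561965305
diam 0.2451636299431213
```

arm_command([
  {"dx": 0, "dy": -0.025, "dz": 0, "rx": 0, "ry": 0, "rz": 0},
  {"dx": 0, "dy": -0.025, "dz": 0, "rx": 0, "ry": 0, "rz": 0},
  {"dx": 0, "dy": 0, "dz": 0, "rx": 0, "ry": 0, "rz": 0},
  {"dx": 0, "dy": 0, "dz": 0, "rx": 0, "ry": 0, "rz": 0},
])

```text
t: 7.78
tcp_pos: [0.5465, 0.0726, 0.2612]
ee_rot: [[-0.17, 0.985, 0.0], [0.985, 0.17, 0.0], [-0.0, 0.0, -1.0]]
contact_force: [0.5, 0.3, -3.0]
opening: 0.287
grip_force: 80.3
```

```bash
python3 look.py w5
cat > plate2.py <<'E'
from h import *
from scipy.optimize import least_squares
cs,ps=[],[]
for n,roi in (('w4',(245,1,395,150)),('w5',(290,1,450,155))):
    im=cv2.imread(f'pics/{n}.png')[:,:,::-1].copy();c=dict(np.load(f'pics/{n}.npz'))
    y=mask(im,(22,100,80),(34,255,255),roi)
    d=cv2.morphologyEx(mask(im,(0,0,0),(180,255,95),roi)|y,cv2.MORPH_OPEN,np.ones((5,5),np.uint8))
    k=max(cv2.findContours(d,0,1)[0],key=cv2.contourArea);H=cv2.convexHull(k)[:,0]
    H=H[H[:,1]>3]
    W=np.array([onz(c,p,.124)[:2] for p in H])
    s=least_squares(lambda v:np.hypot(*(W-v[:2]).T)-v[2],[*W.mean(0),.06],loss='soft_l1',f_scale=.001)
    P=s.x;print(n,'circle',P.round(4),'res',np.abs(s.fun).max().round(4),len(H),'rows',H[:,1].min(),H[:,1].max())
    ys,xs=np.nonzero(y);L=np.array([onz(c,q,.124)[:2] for q in zip(xs,ys)])
    r=cv2.minAreaRect((L*1e4).astype(np.float32));B=cv2.boxPoints(r)/1e4
    u=np.linalg.svd(L-L.mean(0),full_matrices=False)[2][0];v=L.mean(0)-P[:2];u*=np.sign(u@v)
    print(' line dir',np.degrees(np.arctan2(u[1],u[0])).round(2),'centre->',np.degrees(np.arctan2(v[1],v[0])).round(2),'mid',L.mean(0).round(4),'box',(np.array(r[1])/10).round(1))
    # bore: darkest blob + bright pin near centre
    q=proj(c,np.r_[P[:2],.124]).astype(int);g=cv2.cvtColor(im,cv2.COLOR_RGB2GRAY)
    x0,y0=q-20;sub=g[y0:y0+40,x0:x0+40]
    dk=(sub<25);yy,xx=np.nonzero(dk);print(' proj c',q,'dark n',dk.sum())
    b=(sub>100)&(y[y0:y0+40,x0:x0+40]==0);yy,xx=np.nonzero(b);pin=np.array([xx.mean()+x0,yy.mean()+y0]);print(' pin px',pin,len(xx),'at z=.092',onz(c,pin,.092)[:2].round(4))
    cs.append(c);ps.append((proj(c,np.r_[P[:2],.124]),cen(y)[0],pin))
for i,nm in enumerate(('plate','line','pin')):print(nm,tri(cs[0],ps[0][i],cs[1],ps[1][i]))
a=[cv2.imread(f'pics/{n}.png')[0:110,x:x+130] for n,x in (('w4',255),('w5',305))]
cv2.imwrite('pics/c45.png',cv2.resize(np.hstack(a),None,fx=3,fy=3,interpolation=3))
E
python3 plate2.py
```

```text
w4 circle [0.573  0.1897 0.0595] res 0.0004 56 rows 5 141
 line dir 29.67 centre-> 29.98 mid [0.6067 0.2091] box [40.5  8.5]
 proj c [318  75] dark n 0
 pin px [318.29824561  80.79824561] 114 at z=.092 [0.5729 0.1899]
w5 circle [0.5728 0.1896 0.0596] res 0.0005 55 rows 5 140
 line dir 29.74 centre-> 29.91 mid [0.6067 0.2091] box [40.6  8.7]
 proj c [369  76] dark n 0
 pin px [365.46  80.24] 100 at z=.092 [0.5735 0.1906]
plate (array([0.57297916, 0.18986393, 0.12283679]), np.float64(3.1447385465053084e-05))
line (array([0.60671594, 0.20912259, 0.12404815]), np.float64(1.9130644299044376e-06))
pin (array([0.57302909, 0.189596  , 0.09644256]), np.float64(0.0005723769354169928))
```

View pics/c45.png

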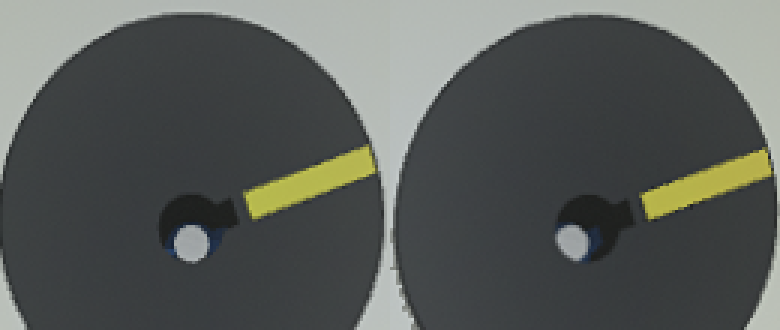

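The crops show the dark plate with its bore at (318,75) / (369,76) and the yellow line and keyway towards the upper right, about 30° in world. Now the in-hand offset.

Run:
```python
from h import *
from scipy.optimize import least_squares
for n in ('w3','w4','w5'):
    im=cv2.imread(f'pics/{n}.png')[:,:,::-1].copy();c=dict(np.load(f'pics/{n}.npz'))
    m=cv2.morphologyEx(mask(im,(108,120,30),(130,255,255),(245,150,400,270)),cv2.MORPH_OPEN,np.ones((3,3),np.uint8))
    k=max(cv2.findContours(m,0,1)[0],key=cv2.contourArea);H=cv2.convexHull(k)[:,0];H=H[(H[:,1]<225)]
    for z in(.012,.014,.016):
        T=np.array([c['rot'].T@(onz(c,p,c['tcp'][2]-z)-c['tcp']) for p in H])[:,:2]
        s=least_squares(lambda v:np.hypot(*(T-v[:2]).T)-v[2],[0,0,.038],loss='soft_l1',f_scale=.001)
        s2=least_squares(lambda v:np.hypot(*(T-v[:2]).T)-.038,[0,0],loss='soft_l1',f_scale=.001)
        print(n,z,s.x.round(4),s2.x.round(4),len(H))
```

```text
w3 0.012 [-0.0002 -0.0007  0.0374] [-0.0009 -0.0008] 22
w3 0.014 [-0.0011 -0.0007  0.0379] [-0.0012 -0.0007] 22
w3 0.016 [-0.0019 -0.0007  0.0384] [-0.0015 -0.0007] 22
w4 0.012 [ 0.0002 -0.0011  0.0372] [-0.0008 -0.0012] 18
w4 0.014 [-0.0007 -0.0011  0.0377] [-0.0011 -0.0011] 18
w4 0.016 [-0.0016 -0.0011  0.0382] [-0.0014 -0.0011] 18
w5 0.012 [-0.     -0.0012  0.0373] [-0.0009 -0.0012] 20
w5 0.014 [-0.0009 -0.0012  0.0377] [-0.0012 -0.0012] 20
w5 0.016 [-0.0017 -0.0012  0.0382] [-0.0015 -0.0012] 20
```

arm_command([
  {"dx": 0.037, "dy": 0.0154, "dz": 0, "rx": 0, "ry": 0, "rz": 0},
  {"dx": 0.037, "dy": 0.0154, "dz": 0, "rx": 0, "ry": 0, "rz": 0},
  {"dx": 0.037, "dy": 0.0154, "dz": 0, "rx": 0, "ry": 0, "rz": 0},
  {"dx": 0, "dy": 0, "dz": 0, "rx": 0, "ry": 0, "rz": -10},
  {"dx": 0, "dy": 0, "dz": 0, "rx": 0, "ry": 0, "rz": -10},
  {"dx": 0, "dy": 0, "dz": 0, "rx": 0, "ry": 0, "rz": -10},
  {"dx": 0, "dy": 0, "dz": 0, "rx": 0, "ry": 0, "rz": -10},
  {"dx": 0, "dy": 0, "dz": 0, "rx": 0, "ry": 0, "rz": -10},
  {"dx": 0, "dy": 0, "dz": 0, "rx": 0, "ry": 0, "rz": -10},
  {"dx": 0, "dy": 0, "dz": 0, "rx": 0, "ry": 0, "rz": -10},
  {"dx": 0, "dy": 0, "dz": 0, "rx": 0, "ry": 0, "rz": 0},
  {"dx": 0, "dy": 0, "dz": 0, "rx": 0, "ry": 0, "rz": 0},
])

```text
t: 9.32
tcp_pos: [0.5732, 0.1898, 0.2611]
ee_rot: [[-0.984, 0.181, -0.0], [0.181, 0.984, -0.0], [0.0, -0.0, -1.0]]
contact_force: [-0.6, -0.3, -3.8]
opening: 0.288
grip_force: 80.5
```

Run:
```python
from rig import arm
for i in range(4):
    o=arm.get_obs();print(o['t'],o['tcp_pos'].round(4),o['contact_force'].round(2),o['qpos'].round(4)); 
    if i<3: arm.snapshot('side')
```

```text
9.325 [0.5732 0.1898 0.2611] [-0.64 -0.34 -3.78] [ 0.1199  0.2142  1.4745 -0.      1.4531 -1.269 ]
9.375 [0.5731 0.1898 0.2611] [-0.05  0.28 -4.13] [ 0.1199  0.2139  1.4746  0.      1.4532 -1.2695]
9.425 [0.5731 0.1898 0.2612] [ 0.64 -0.42 -3.83] [ 0.1199  0.2137  1.4748 -0.      1.4532 -1.2699]
9.475 [0.573  0.1898 0.2612] [-0.06  0.03 -4.48] [ 0.1199  0.2136  1.4749  0.      1.4532 -1.2703]
```

arm_command([
  {"dx": 0, "dy": 0, "dz": 0.03, "rx": 0, "ry": 0, "rz": 0},
  {"dx": 0, "dy": 0, "dz": 0.025, "rx": 0, "ry": 0, "rz": 0},
  {"dx": 0, "dy": 0, "dz": 0.012, "rx": 0, "ry": 0, "rz": 0},
  {"dx": 0, "dy": 0, "dz": 0.0, "rx": 0, "ry": 0, "rz": 0},
])

```text
t: 9.98
tcp_pos: [0.5725, 0.1897, 0.1936]
ee_rot: [[-0.984, 0.179, -0.002], [0.179, 0.984, -0.0], [0.002, -0.0, -1.0]]
contact_force: [0.5, -0.1, -3.5]
opening: 0.287
grip_force: 80.5
```

arm_command([
  {"dx": 0, "dy": 0, "dz": 0.003, "rx": 0, "ry": 0, "rz": 0},
  {"dx": 0, "dy": 0, "dz": 0.003, "rx": 0, "ry": 0, "rz": 0},
  {"dx": 0, "dy": 0, "dz": 0.002, "rx": 0, "ry": 0, "rz": 0},
  {"dx": 0, "dy": 0, "dz": 0.0, "rx": 0, "ry": 0, "rz": 0},
])

```text
t: 10.48
tcp_pos: [0.5729, 0.1897, 0.1863]
ee_rot: [[-0.984, 0.178, -0.0], [0.178, 0.984, -0.0], [0.0, -0.0, -1.0]]
contact_force: [-0.5, -0.6, -3.7]
opening: 0.29
grip_force: 80.5
```

arm_command([
  {"dx": 0, "dy": 0, "dz": 0.002, "rx": 0, "ry": 0, "rz": 0},
  {"dx": 0, "dy": 0, "dz": 0.002, "rx": 0, "ry": 0, "rz": 0},
  {"dx": 0, "dy": 0, "dz": 0.0015, "rx": 0, "ry": 0, "rz": 0},
  {"dx": 0, "dy": 0, "dz": 0.0, "rx": 0, "ry": 0, "rz": 0},
])

```text
t: 10.98
tcp_pos: [0.5728, 0.1897, 0.1806]
ee_rot: [[-0.984, 0.178, -0.0], [0.178, 0.984, -0.0], [0.0, -0.0, -1.0]]
contact_force: [0.2, 0.2, -3.8]
opening: 0.289
grip_force: 80.5
```

Run:
```python
from rig import arm
from h import *
o=arm.get_obs();print(o['tcp_pos'],o['contact_force'],o['torque'])
a=arm.snapshot('scene');b=arm.snapshot('side')
A=cv2.resize(a[120:240,370:520],(400,320),interpolation=3);B=cv2.resize(b[195:315,160:310],(400,320),interpolation=3)
cv2.imwrite('pics/m6.png',np.hstack([A,B])[:,:,::-1])
```

```text
[0.5728023  0.18972427 0.18055412] [ 0.19006881  0.15167273 -3.80937543] [0.01227237 0.05210954 0.00956182]
```

View pics/m6.png

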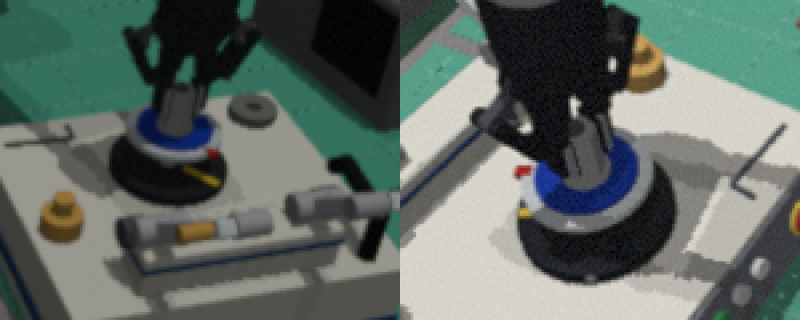

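The stem end is centred in the bore mouth, with the red lug (213,155 left half) about 10° short of the yellow line (200,175). Lowering on to the key stop.

arm_command([
  {"dx": 0, "dy": 0, "dz": 0.002, "rx": 0, "ry": 0, "rz": 0},
  {"dx": 0, "dy": 0, "dz": 0.0015, "rx": 0, "ry": 0, "rz": 0},
  {"dx": 0, "dy": 0, "dz": 0.001, "rx": 0, "ry": 0, "rz": 0},
  {"dx": 0, "dy": 0, "dz": 0.0, "rx": 0, "ry": 0, "rz": 0},
])

```text
t: 11.58
tcp_pos: [0.5729, 0.1898, 0.1762]
ee_rot: [[-0.984, 0.178, -0.0], [0.178, 0.984, -0.0], [0.0, -0.0, -1.0]]
contact_force: [0.6, -0.0, -3.7]
opening: 0.29
grip_force: 80.5
```

arm_command([
  {"dx": 0, "dy": 0, "dz": 0.001, "rx": 0, "ry": 0, "rz": 0},
  {"dx": 0, "dy": 0, "dz": 0.001, "rx": 0, "ry": 0, "rz": 0},
  {"dx": 0, "dy": 0, "dz": 0.0, "rx": 0, "ry": 0, "rz": 0},
])

```text
t: 11.95
tcp_pos: [0.5729, 0.1897, 0.1742]
ee_rot: [[-0.984, 0.178, -0.0], [0.178, 0.984, -0.0], [0.0, -0.0, -1.0]]
contact_force: [-0.5, -0.2, -4.5]
opening: 0.288
grip_force: 80.5
```

arm_command([
  {"dx": 0, "dy": 0, "dz": 0.001, "rx": 0, "ry": 0, "rz": 0},
  {"dx": 0, "dy": 0, "dz": 0.001, "rx": 0, "ry": 0, "rz": 0},
  {"dx": 0, "dy": 0, "dz": 0.0, "rx": 0, "ry": 0, "rz": 0},
])

```text
t: 12.32
tcp_pos: [0.5729, 0.19, 0.1724]
ee_rot: [[-0.984, 0.178, 0.0], [0.178, 0.984, 0.0], [0.0, 0.0, -1.0]]
contact_force: [-0.2, 2.0, -2.8]
opening: 0.291
grip_force: 80.6
```

arm_command([
  {"dx": 0, "dy": 0, "dz": 0, "rx": 0, "ry": 0, "rz": -2.5},
  {"dx": 0, "dy": 0, "dz": 0, "rx": 0, "ry": 0, "rz": -2.5},
  {"dx": 0, "dy": 0, "dz": 0, "rx": 0, "ry": 0, "rz": -2.5},
  {"dx": 0, "dy": 0, "dz": 0, "rx": 0, "ry": 0, "rz": -2.5},
  {"dx": 0, "dy": 0, "dz": 0, "rx": 0, "ry": 0, "rz": 0},
])

```text
t: 12.95
tcp_pos: [0.5729, 0.1896, 0.1722]
ee_rot: [[-1.0, 0.005, -0.0], [0.005, 1.0, -0.0], [0.0, -0.0, -1.0]]
contact_force: [0.5, -0.7, -4.0]
opening: 0.294
grip_force: 80.5
```

arm_command([
  {"dx": 0, "dy": 0, "dz": 0.001, "rx": 0, "ry": 0, "rz": 0},
  {"dx": 0, "dy": 0, "dz": 0.0015, "rx": 0, "ry": 0, "rz": 0},
  {"dx": 0, "dy": 0, "dz": 0.0, "rx": 0, "ry": 0, "rz": 0},
])

```text
t: 13.32
tcp_pos: [0.5728, 0.1897, 0.1695]
ee_rot: [[-1.0, 0.005, -0.0], [0.005, 1.0, -0.0], [0.0, -0.0, -1.0]]
contact_force: [0.3, -0.7, -3.7]
opening: 0.286
grip_force: 80.5
```

Turned to 179.7°, and going down freely past the key stop (~19 mm deep).

arm_command([
  {"dx": 0, "dy": 0, "dz": 0.002, "rx": 0, "ry": 0, "rz": 0},
  {"dx": 0, "dy": 0, "dz": 0.002, "rx": 0, "ry": 0, "rz": 0},
  {"dx": 0, "dy": 0, "dz": 0.001, "rx": 0, "ry": 0, "rz": 0},
  {"dx": 0, "dy": 0, "dz": 0.0, "rx": 0, "ry": 0, "rz": 0},
])

```text
t: 13.82
tcp_pos: [0.5729, 0.1898, 0.1646]
ee_rot: [[-1.0, 0.005, -0.0], [0.005, 1.0, -0.0], [0.0, -0.0, -1.0]]
contact_force: [0.6, 0.0, -2.9]
opening: 0.291
grip_force: 80.5
```

arm_command([
  {"dx": 0, "dy": 0, "dz": 0.002, "rx": 0, "ry": 0, "rz": 0},
  {"dx": 0, "dy": 0, "dz": 0.002, "rx": 0, "ry": 0, "rz": 0},
  {"dx": 0, "dy": 0, "dz": 0.001, "rx": 0, "ry": 0, "rz": 0},
  {"dx": 0, "dy": 0, "dz": 0.0, "rx": 0, "ry": 0, "rz": 0},
])

```text
t: 14.32
tcp_pos: [0.5729, 0.1897, 0.1596]
ee_rot: [[-1.0, 0.005, -0.0], [0.005, 1.0, -0.0], [0.0, -0.0, -1.0]]
contact_force: [0.4, -0.8, -3.7]
opening: 0.285
grip_force: 80.5
```

arm_command([
  {"dx": 0, "dy": 0, "dz": 0.002, "rx": 0, "ry": 0, "rz": 0},
  {"dx": 0, "dy": 0, "dz": 0.002, "rx": 0, "ry": 0, "rz": 0},
  {"dx": 0, "dy": 0, "dz": 0.002, "rx": 0, "ry": 0, "rz": 0},
  {"dx": 0, "dy": 0, "dz": 0.0, "rx": 0, "ry": 0, "rz": 0},
])

```text
t: 14.82
tcp_pos: [0.5733, 0.1898, 0.1548]
ee_rot: [[-1.0, 0.005, 0.001], [0.005, 1.0, -0.0], [-0.001, -0.0, -1.0]]
contact_force: [-2.0, -0.8, 4.0]
opening: 0.291
grip_force: 81.5
```

arm_command([
  {"dx": 0, "dy": 0, "dz": 0.002, "rx": 0, "ry": 0, "rz": 0},
  {"dx": 0, "dy": 0, "dz": 0.002, "rx": 0, "ry": 0, "rz": 0},
  {"dx": 0, "dy": 0, "dz": 0.001, "rx": 0, "ry": 0, "rz": 0},
  {"dx": 0, "dy": 0, "dz": 0.0, "rx": 0, "ry": 0, "rz": 0},
])

```text
t: 15.32
tcp_pos: [0.5734, 0.1898, 0.1499]
ee_rot: [[-1.0, 0.005, 0.001], [0.005, 1.0, 0.0], [-0.001, 0.0, -1.0]]
contact_force: [-3.2, -0.9, 6.5]
opening: 0.287
grip_force: 81.7
```

arm_command([
  {"dx": 0, "dy": 0, "dz": 0.001, "rx": 0, "ry": 0, "rz": 0},
  {"dx": 0, "dy": 0, "dz": 0.001, "rx": 0, "ry": 0, "rz": 0},
  {"dx": 0, "dy": 0, "dz": 0.001, "rx": 0, "ry": 0, "rz": 0},
  {"dx": 0, "dy": 0, "dz": 0.0, "rx": 0, "ry": 0, "rz": 0},
])

```text
t: 15.82
tcp_pos: [0.5734, 0.1898, 0.1471]
ee_rot: [[-1.0, 0.005, 0.001], [0.005, 1.0, -0.0], [-0.001, 0.0, -1.0]]
contact_force: [-3.0, -1.2, 7.5]
opening: 0.288
grip_force: 81.9
```

arm_command([
  {"dx": 0, "dy": 0, "dz": 0.001, "rx": 0, "ry": 0, "rz": 0},
  {"dx": 0, "dy": 0, "dz": 0.001, "rx": 0, "ry": 0, "rz": 0},
  {"dx": 0, "dy": 0, "dz": 0.0, "rx": 0, "ry": 0, "rz": 0},
])

```text
t: 16.2
tcp_pos: [0.5734, 0.1898, 0.1466]
ee_rot: [[-1.0, 0.005, 0.001], [0.005, 1.0, -0.0], [-0.001, -0.0, -1.0]]
contact_force: [-8.0, -2.1, 14.7]
opening: 0.285
grip_force: 83.2
```

arm_command([
  {"dx": 0, "dy": 0, "dz": 0.001, "rx": 0, "ry": 0, "rz": 0},
  {"dx": 0, "dy": 0, "dz": 0.0, "rx": 0, "ry": 0, "rz": 0},
  {"dx": 0, "dy": 0, "dz": 0.0, "rx": 0, "ry": 0, "rz": 0},
  {"dx": 0, "dy": 0, "dz": 0.0, "rx": 0, "ry": 0, "rz": 0},
])

```text
t: 16.7
tcp_pos: [0.5734, 0.1898, 0.1465]
ee_rot: [[-1.0, 0.005, 0.001], [0.005, 1.0, -0.0], [-0.001, -0.0, -1.0]]
contact_force: [-11.3, -1.6, 20.0]
opening: 0.291
grip_force: 83.8
```

Run:
```python
from rig import arm
from h import *
a=arm.snapshot('scene');b=arm.snapshot('side')
o=arm.get_obs();print(o['t'],o['tcp_pos'],o['contact_force'],o['torque'],o['grip_force'])
A=cv2.resize(a[140:220,385:485],(400,320),interpolation=3);B=cv2.resize(b[215:315,175:300],(400,320),interpolation=3)
cv2.imwrite('pics/m7.png',np.hstack([A,B])[:,:,::-1])
```

```text
16.8 [0.57337582 0.18981176 0.14653283] [-10.3707596   -3.02051533  19.88290614] [-0.37618438  1.94973533  0.02318879] 83.83577350527048
```

View pics/m7.png

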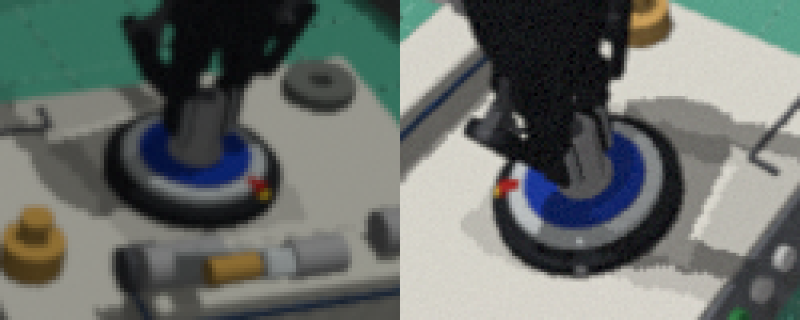

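The disc sits flush and concentric on the plate, with the red lug (260,188) right on the yellow line. The TCP stopped at 0.1465 m with 20 N of push, held steady, so I'm handing in.

```bash
python3 -c "
from rig import arm
print(arm.sign_off())"
```

```text
the job is handed in; nothing more can be done
None
```

I handed the job in at about 17 s: the blue-specimen turntable sits flush on the drive plate with its key in the keyway, and the arm is still gripping the nut and pressing it home with about 20 N net upward reaction at the wrist.

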